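# Turn the tea turntable to bring the blue cup under the tap

## Robot

A 7-joint arm with a two-finger parallel gripper is mounted at the origin on the work surface. World frame = base frame: x ahead of the robot, y to its left, z up, the work surface at z = 0. Lengths are in m, angles in rad, forces in N, time in s.
With the tool pointing down it reaches from about 0.425 to 1.025 m from the base axis. Payload 9.4 kg.
Tool frame: the origin (TCP) lies at the very end of the fingers, on their centre line; the grasp point (between the pads) lies 19 mm behind it; z points along the fingers, y is the line along which they close (so a half turn about z gives the same grasp; the last joint's range is limited). The gripper opens to 85 mm and grips with 20 to 120 N. Pads are 22 mm wide; open, the fingers measure 114 mm over their backs; the gripper's body (76 mm by 85 mm) begins 54 mm behind the grasp point. The pads swing forward as they close: fully open they stand 13 mm farther back than shut.
Start: joints at [-1.31, 0.599, -0.003, 1.599, 0.002, 0.943, -0.08], TCP at [0.24, 0.684, 0.231] pointing down, gripper open.
Joint ranges: [-2.57, 2.57], [-0.35, 1.97], [-1.29, 1.29], [0.11, 2.56], [-1.05, 4.19], [0.11, 1.86], [-2.63, 2.63]. Speed limits (rad/s): [2.22, 2.22, 3.01, 3.01, 3.14, 3.14, 3.14].

## Interface

Orientations are given as a unit quaternion [w, x, y, z].
In Python, from station import r gives the robot as it stands.
- The arm moves only by the shell command python3 -m jog 'ROWS' [FORCE]. ROWS is JSON, a list of rows, each an object with "travel": the shift along the tool's x, y, z in cm, a list of three; "delta_rot": the turn, a rotation vector about the tool's x, y, z in degrees, a list of three; "gripper": the closure, from -1 (fully open) to 1 (shut). In form: [{"travel": [x, y, z], "delta_rot": [ax, ay, az], "gripper": gripper}, ...]. A call has 1 to 10 rows; each row shifts and turns the commanded pose from where the row before left it, along the tool's axes as they then stand; what a row does not reach is not made up. A row lasts 1/8 s, in which the tool goes at most 62.5 mm and 10.7 degrees, less where a joint would pass 70% of its speed; a pose out of reach is approached as far as the arm can. A call with a gripper value outside its range is refused whole. The fingers move at their own pace and stop on an object; FORCE is the grip in N (left out, the last holds). Time passes only in rows, so rows that do not move let the fingers close. It gives the time, the measured TCP pose, the force, the opening and the grip force at its end, in the units of the state.
- r.state(): the state, without advancing time (a new reading comes with each control period).
- r.capture(name): name is "side" or "top" or "wrist"; returns a dict with "image" (420x560x3 uint8, red, green, blue), "range_z" (420x560 float32, m along the optical axis (not along the pixel's ray), 0 where there is no reading), "K" (3x3 intrinsics, pixels), "world_from_camera" (4x4, takes a point from camera to world coordinates). Camera axes: x right, y up, looking along -z (the intrinsics and any distortion apply to the point x, -y, -z); pixel columns grow to the right and rows downward; lengths in m; the calibration is good to about 2 mm. A picture is of the moment at which its call begins.
- r.close_job(): hands the job in; it is judged then, once.
The state is a dict: "time_s": time; "q": joint angles; "joint_velocities": joint speeds; "joint_efforts": joint torques, N m; "eef_pos": TCP position; "orientation": TCP orientation; "force": force on the tool from outside, world axes, zero at the start; "torque": the same for the moment, N m; "grip_width": finger opening in m; "finger_force": force on a finger pad.
Only numpy, scipy, OpenCV 4.12 (cv2) and the standard library are available. Lean on these libraries where they do the work, as an engineer would, in place of code of your own. Each camera call takes 0.05 s, during which the arm holds its last target. There are 200 camera calls.

## Task

Bring the blue cup under the spout of the hot-water tap, centred beneath it ready to be filled, by turning the wooden turntable: gently push its handles round with a fingertip, then take the finger away. Do not touch, lift or tip any of the cups, leave all three standing on their saucers, and leave the other tea things alone.

Things in the scene. Friction and masses are not known exactly. Their poses are not given: they have to be found in the camera images.
- turntable: wooden disc, 224 mm across, top 36 mm above the table, turning freely both ways about a fixed vertical axis; light friction (about 0.12 N m: 1 N at a handle), stops where left. Origin: on the axis, 18 mm above the table; z up. Three fixed white saucers (84 mm across, top 40 mm above the table), centres 65 mm from the axis at 0, 120, 240 degrees anticlockwise from its own x axis.
- handle (a point): middle of the free length of one of the turntable's six alike push handles, 145 mm from its axis, 36 mm above the table. They are level dark wooden spokes, 16 mm thick with a 22 mm brass end ball, sticking out 112 to 179 mm from the axis, every 60 degrees; this one is 30 degrees anticlockwise from the turntable's x axis. Between them is open space down to the table.
- cup_blue: the blue tea cup, 68 mm across the rim, 52 mm tall, 100 to 200 g, no handle, standing loose and upright on one of the turntable's saucers, its middle 65 mm from the turntable's axis. Origin: centre of its underside, 40 mm above the table; z up. This is the cup to bring under the spout.
- cup_white1: a white tea cup, 68 mm across the rim, 52 mm tall, 100 to 200 g, no handle, standing loose and upright on one of the turntable's saucers, its middle 65 mm from the turntable's axis. Origin: centre of its underside, 40 mm above the table; z up. 
- cup_white2: a white tea cup, 68 mm across the rim, 52 mm tall, 100 to 200 g, no handle, standing loose and upright on one of the turntable's saucers, its middle 65 mm from the turntable's axis. Origin: centre of its underside, 40 mm above the table; z up. 
- spout (a point): mouth of the steel swan-neck tap, 150 mm above the table, pointing straight down at a point 65 mm from the turntable's axis, on the circle of the cups' middles. The neck (20 mm thick) arches 300 mm high to a fixed column 265 mm from the axis in the same direction, on the robot's left of the turntable.
- teapot: white china teapot on the silver tray, 170 mm tall, about 110 mm across plus spout and handle; origin: centre of its underside. Leave it alone.
- milk_jug: small white milk jug on the tray, 73 mm tall, 64 mm across; origin: centre of its underside. Leave it alone.
- cup_upturned: white cup standing upside down on the tray, 52 mm tall, 72 mm across; origin: centre of its underside. Leave it alone.
- sugar_bowl: white lidded sugar bowl on the table to the right, 88 mm tall, 84 mm across; origin: centre of its underside. Leave it alone.
- tea_caddy: green jar with a brass lid on the table to the right, 110 mm tall, 72 mm across; origin: centre of its underside. Leave it alone.
- spoon: steel teaspoon lying on the table to the right, 140 mm long; origin near its middle. Leave it alone.
Not all that is in view belongs to the job. What is shaped like the cup_white2 but green is not meant.

How it is judged:
By the outcome, as a careful person would: the job done as asked, in the order asked, and still so for the second after the job is handed in, with the robot touching nothing.
It also fails if it takes over 48 s, if anything falls off the work surface, if the arm or the gripper's body presses on something with over 40 N, if the wrist force passes 120 N, or if a joint passes its speed limit or range.

## Working session

There is one attempt and no reset: what is moved stays moved. The work goes in short steps, Python scripts to look and compute and a shell command to move; the robot and the scene stay as the last step left them, time stands still between calls to the robot, and variables do not carry over. Pictures are saved under pics/ and viewed, at most 10 in all, crops included, and the job is handed in when it is done.

```bash
mkdir -p pics; cat > h.py <<'E'
import numpy as np,cv2
from station import r
def cap(n,f=None):
    c=r.capture(n)
    if f: cv2.imwrite('pics/'+f,c['image'][...,::-1])
    return c
def cloud(c):
    K=c['K'];z=c['range_z'];v,u=np.mgrid[:z.shape[0],:z.shape[1]]
    p=np.stack([(u-K[0,2])/K[0,0]*z,-(v-K[1,2])/K[1,1]*z,-z],-1)
    T=c['world_from_camera'];return p@T[:3,:3].T+T[:3,3]
E
python3 - <<'E'
from h import *
for n in('top','side'):
    c=cap(n,n+'0.png');print(n,c['K'].tolist(),c['world_from_camera'].round(3).tolist(),[k for k in c])
    np.savez(n+'0.npz',**{k:c[k] for k in('image','range_z','K','world_from_camera')})
s=r.state();print(s)
E
```

```text
top [[418.21740230134833, 0.0, 279.14259982610696], [0.0, 418.21740230134833, 210.64888635401925], [0.0, 0.0, 1.0]] [[0.004, 0.995, -0.1, 0.436], [-1.0, 0.005, 0.009, 0.09], [0.009, 0.1, 0.995, 1.273], [0.0, 0.0, 0.0, 1.0]] ['image', 'range_z', 'K', 'world_from_camera']
side [[397.6847052213089, 0.0, 276.93342057384314], [0.0, 397.6847052213089, 210.02516731446903], [0.0, 0.0, 1.0]] [[0.84, 0.318, -0.44, -0.027], [-0.543, 0.508, -0.668, -0.84], [0.011, 0.8, 0.6, 0.912], [0.0, 0.0, 0.0, 1.0]] ['image', 'range_z', 'K', 'world_from_camera']
{'time_s': 0.1, 'q': array([-1.30970523,  0.60002773, -0.0025089 ,  1.60005149,  0.00179827,
        0.94288432, -0.07980954]), 'joint_velocities': array([ 1.49357367e-04,  7.15909386e-05,  4.22595826e-04, -1.30435012e-03,
        1.02347880e-03, -8.21530360e-05,  1.05598229e-03]), 'joint_efforts': array([ 5.38667766e-03, -7.77994680e+01,  1.56974148e+00, -2.58624297e+01,
        1.25908313e-02,  5.57530453e-03, -1.46303893e-05]), 'eef_pos': array([0.24016169, 0.68362684, 0.23051579]), 'orientation': array([-4.23912903e-05,  1.68084075e-01,  9.85772426e-01, -6.83282026e-04]), 'force': array([-0.54359696, -0.28318082,  0.66377959]), 'torque': array([-0.03783857,  0.02693607,  0.02129316]), 'finger_force': 0.0, 'grip_width': 0.0853170096062142}
```

View pics/top0.png

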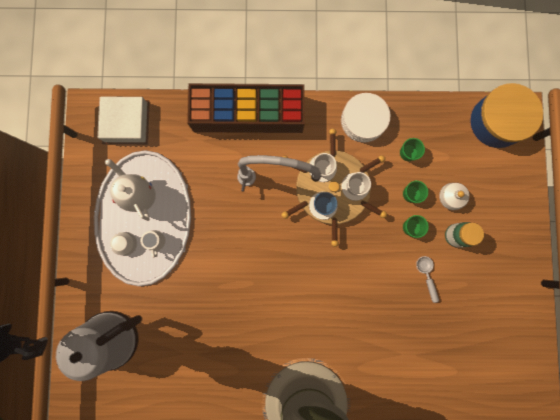

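View pics/side0.png

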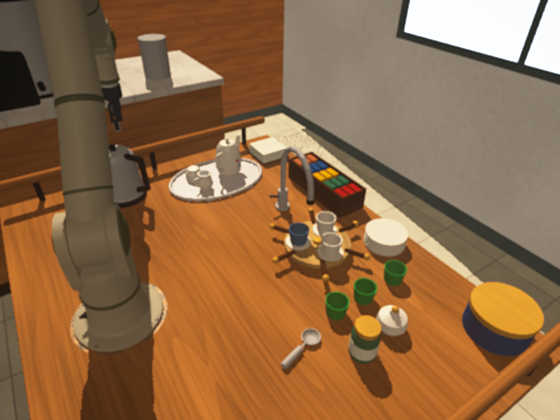

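The top view shows the blue cup at (323,204), white cups at (323,167) and (357,185), the table hub at about (334,187), and the spout's tip near (317,175). There are green cups at (412,150), (415,192) and (415,227), which aren't meant. The side view shows the blue cup at (299,235). It's the only blue cup in either view; the blue tin at (507,115) is not a cup.

```bash
python3 - <<'E'
from h import *
from scipy.optimize import least_squares
D={n:dict(np.load(n+'0.npz')) for n in('top','side')}
def circ(p,R=None):
    f=lambda x:np.hypot(*(p-x[:2]).T)-(R or x[2])
    return least_squares(f,[*p.mean(0),.1],loss='soft_l1',f_scale=.002).x
for n,c in D.items():
    P=cloud(c);im=c['image'];hsv=cv2.cvtColor(im,cv2.COLOR_RGB2HSV);
    c0=np.array([.54,-.03]) 
    if n=='top': print('hub',P[187,334],'cups',P[204,323],P[167,323],P[185,357],'neck',P[175,318],P[160,290],P[177,246],'table',P[300,300])
    else: print('hub side',P[241,316],P[235,299])
    near=np.hypot(P[...,0]-P[187,334][0],P[...,1]-P[187,334][1])<.2 if n=='top' else None
    if n=='top': C=P[187,334][:2]
    d=np.hypot(P[...,0]-C[0],P[...,1]-C[1])
    # rims
    m=(d<.13)&(P[...,2]>.086)&(P[...,2]<.098)
    k,l,st,ce=cv2.connectedComponentsWithStats(m.astype('uint8'))
    for i in range(1,k):
        if st[i,4]>25: print(n,'rim',st[i,4],ce[i].round(),circ(P[l==i][:,:2],.033)[:2].round(4),P[l==i][:,2].mean().round(4))
    m=(d<.22)&(d>.12)&(P[...,2]>.028)&(P[...,2]<.055)
    k,l,st,ce=cv2.connectedComponentsWithStats(m.astype('uint8'))
    for i in range(1,k):
        if st[i,4]>15: q=P[l==i];print(n,'handle',st[i,4],ce[i].round(),q.mean(0).round(4))
    m=(d<.3)&(P[...,2]>.12)
    q=P[m];
    for lo in np.arange(.12,.32,.02):
        s=q[(q[:,2]>lo)&(q[:,2]<lo+.02)]
        if len(s):print(n,'tap',lo.round(2),len(s),s.min(0).round(3),s.max(0).round(3))
    big=cv2.resize(im[110:270,260:410] if n=='top' else im[130:300,220:380],None,fx=3.5,fy=3.5,interpolation=2);cv2.imwrite(f'pics/{n}c.png',big[...,::-1])
E
```

```text
hub [ 0.63045346 -0.08271042  0.04857974] cups [ 0.58008645 -0.05027187  0.04414099] [ 0.69081313 -0.05065796  0.04683774] [ 0.63754818 -0.1519262   0.04426514] neck [ 0.6346856  -0.01818244  0.21635645] [0.65499319 0.05653649 0.29814374] [0.65322578 0.17599165 0.07991126] table [0.2954021  0.01553722 0.0010155 ]
top rim 97 [326. 162.] [ 0.6886 -0.0489] 0.0927
top rim 118 [360. 182.] [ 0.6343 -0.147 ] 0.0922
top rim 90 [328. 202.] [ 0.5768 -0.0491] 0.0921
top handle 386 [359. 129.] [ 0.808  -0.159   0.0497]
top handle 35 [297. 129.] [0.8097 0.0262 0.0393]
top handle 109 [333. 137.] [ 0.7828 -0.0809  0.0441]
top handle 109 [376. 161.] [ 0.7095 -0.2108  0.0442]
top handle 31 [406. 192.] [ 0.6182 -0.2973  0.0464]
top handle 108 [290. 212.] [0.5568 0.0472 0.0437]
top handle 108 [378. 211.] [ 0.5594 -0.2137  0.0443]
top handle 115 [335. 237.] [ 0.4828 -0.084   0.0434]
top tap 0.12 10 [0.659 0.17  0.123] [0.667 0.187 0.139]
top tap 0.14 18 [ 0.63  -0.019  0.14 ] [0.665 0.187 0.159]
top tap 0.16 40 [ 0.63  -0.031  0.16 ] [0.67  0.188 0.179]
top tap 0.18 23 [ 0.633 -0.026  0.18 ] [0.669 0.18
[... 943 characters left out ...]
63  0.0415]
side handle 87 [324. 274.] [ 0.5562 -0.2166  0.042 ]
side handle 75 [359. 282.] [ 0.6227 -0.297   0.0428]
side tap 0.12 22 [0.654 0.167 0.122] [0.671 0.182 0.14 ]
side tap 0.14 49 [ 0.63 -0.03  0.14] [0.677 0.187 0.16 ]
side tap 0.16 68 [ 0.628 -0.03   0.16 ] [0.674 0.187 0.18 ]
side tap 0.18 65 [ 0.631 -0.027  0.18 ] [0.675 0.188 0.199]
side tap 0.2 61 [ 0.63  -0.025  0.2  ] [0.672 0.179 0.22 ]
side tap 0.22 68 [ 0.63  -0.022  0.22 ] [0.672 0.179 0.24 ]
side tap 0.24 68 [ 0.633 -0.011  0.24 ] [0.665 0.173 0.26 ]
side tap 0.26 85 [0.634 0.001 0.261] [0.659 0.159 0.28 ]
side tap 0.28 132 [0.638 0.022 0.28 ] [0.662 0.135 0.3  ]
side tap 0.3 3 [0.649 0.074 0.3  ] [0.656 0.086 0.303]
```

View pics/topc.png

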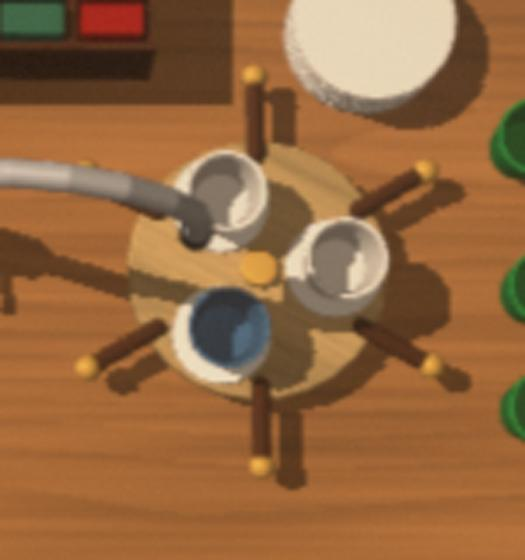

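```bash
python3 - <<'E'
from h import *
D={n:dict(np.load(n+'0.npz')) for n in('top','side')}
for n,c in D.items():
    T=np.linalg.inv(c['world_from_camera']);
    for p in ([.24,.684,.231],[.24,.684,.4],[.24,.684,0]):
        q=T[:3,:3]@p+T[:3,3];print(n,p,(c['K']@[q[0],-q[1],-q[2]]/-q[2]).round())
P=cloud(D['top'])
for u,v in((90,345),(110,335),(76,355),(120,330),(20,345),(305,390),(310,415)):print(u,v,P[v,u].round(3))
ax=np.array([.633,-.082])
for c in D.values():
    Q=cloud(c).reshape(-1,3); d=np.hypot(*(Q[:,:2]-ax).T)
    m=(d<.285)&(Q[:,2]>.13)&(Q[:,1]>-.06);q=Q[m]
    mid=[np.r_[(a[:,:2]).mean(0)] for a in(q[q[:,1]<0],q[q[:,1]>.15])]
    print('neck angs',[np.degrees(np.arctan2(*(x-ax)[::-1])).round(1) for x in mid],mid)
    hsv=cv2.cvtColor(c['image'],cv2.COLOR_RGB2HSV).reshape(-1,3)
    g=(hsv[:,0]>45)&(hsv[:,0]<75)&(hsv[:,1]>150)&(d<.33)&(Q[:,2]>.02);q=Q[g]
    for a,b in((-.2,.02),(-.07,.05),(.06,.2)):
        pass
    for lo,hi in((.45,.57),(.57,.68),(.68,.8)):
        s=q[(q[:,0]>lo)&(q[:,0]<hi)];print('green',len(s),s.min(0).round(3) if len(s) else '',s.max(0).round(3) if len(s) else '')
    for (x0,x1,y0,y1) in((.1,.5,.0,.8),):
        s=Q[(Q[:,0]>x0)&(Q[:,0]<x1)&(Q[:,1]>y0)&(Q[:,1]<y1)&(Q[:,2]>.1)];print('tall',len(s),s.min(0).round(3),s.max(0).round(3))
E
```

```text
top [0.24, 0.684, 0.231] [ 29. 333.   1.]
top [0.24, 0.684, 0.4] [-19. 349.   1.]
top [0.24, 0.684, 0] [ 75. 318.   1.]
side [0.24, 0.684, 0.231] [120. 129.   1.]
side [0.24, 0.684, 0.4] [109.  86.   1.]
side [0.24, 0.684, 0] [132. 179.   1.]
90 345 [0.206 0.55  0.201]
110 335 [0.23  0.501 0.203]
76 355 [0.187 0.573 0.222]
120 330 [0.243 0.477 0.202]
20 345 [0.235 0.641 0.34 ]
305 390 [0.073 0.009 0.12 ]
310 415 [0.08  0.012 0.31 ]
neck angs [np.float64(85.5), np.float64(83.3)] [array([ 0.63846131, -0.01320799]), array([0.66273885, 0.17008706])]
green 1 [ 0.505 -0.348  0.037] [ 0.505 -0.348  0.037]
green 3 [ 0.602 -0.354  0.023] [ 0.617 -0.346  0.029]
green 1 [ 0.769 -0.341  0.036] [ 0.769 -0.341  0.036]
tall 7102 [0.1  0.09 0.1 ] [0.499 0.735 1.273]
neck angs [np.float64(85.5), np.float64(83.6)] [array([ 0.63815662, -0.01692071]), array([0.66159993, 0.17188388])]
green 253 [ 0.482 -0.356  0.02 ] [ 0.548 -0.289  0.056]
green 312 [ 0.584 -0.358  0.02 ] [ 0.65  -0.292  0.055]
green 184 [ 0.713 -0.352  0.02 ] [ 0.78  -0.286  0.057]
tall 5696 [0.1   0.094 0.1  ] [0.499 0.745 0.752]
```

The green cups stand at y < -0.29, and the kettle, about 0.22 m high, lies under the path, so I'll rise first. I'll push the handle at 240° clockwise with the shut fingertip, which keeps the arm away from the tap.

```bash
python3 -m jog '[{"travel":[0,0,-6],"delta_rot":[0,0,-9.6],"gripper":1},{"travel":[0,0,-6],"delta_rot":[0,0,-9.7],"gripper":1},{"travel":[-3.9,-4.7,0],"delta_rot":[0,0,0],"gripper":1},{"travel":[-3.9,-4.7,0],"delta_rot":[0,0,0],"gripper":1},{"travel":[-3.9,-4.7,0],"delta_rot":[0,0,0],"gripper":1},{"travel":[-3.9,-4.7,0],"delta_rot":[0,0,0],"gripper":1},{"travel":[-3.9,-4.7,0],"delta_rot":[0,0,0],"gripper":1},{"travel":[-3.9,-4.7,0],"delta_rot":[0,0,0],"gripper":1}]'
python3 - <<'E'
from h import *
from scipy.optimize import least_squares
ax=np.array([.633,-.082])
Ps=[]
for n in('top','side'):
    Q=cloud(dict(np.load(n+'0.npz'))).reshape(-1,3);d=np.hypot(*(Q[:,:2]-ax).T)
    Ps.append(Q[(d<.29)&(Q[:,2]>.155)&(Q[:,1]>-.06)])
def f(x,q):
    t,R,zc,rc,w=x;rad=(q[:,:2]-ax)@[np.cos(t),np.sin(t)];lat=(q[:,:2]-ax)@[-np.sin(t),np.cos(t)]-w
    z=np.maximum(q[:,2]-zc,0);a=np.hypot(rad-rc,z)-R
    return np.hypot(a,lat)-.01
for q in Ps+[np.vstack(Ps)]:
    for fixw in(1,0):
        s=least_squares(lambda x:f(np.r_[x[:4],0 if fixw else x[4]],q),[1.45,.1,.2,.165,0],loss='soft_l1',f_scale=.003);print(np.degrees(s.x[0]).round(2),s.x[1:].round(4),np.median(abs(s.fun)).round(4))
E
```

```text
time_s: 1.1
eef_pos: [0.475, 0.4, 0.3511]
orientation: [-0.0, 0.0, 1.0, -0.0]
force: [-0.7, 1.1, 1.3]
grip_width: -0.0002
finger_force: 0.0
136.85 [ 0.2666  1.2731 -0.0156  0.    ] 0.0038
68.73 [0.0593 1.7677 0.1498 0.2317] 0.0044
82.64 [0.0995 0.1895 0.1664 0.    ] 0.0011
82.69 [ 9.950e-02  1.895e-01  1.664e-01 -1.000e-04] 0.001
-43.68 [ 0.139   1.1427 -0.2132  0.    ] 0.053
-4.59 [ 0.1077  1.7334 -0.1022  0.1462] 0.0109
```

```bash
python3 -m jog '[{"travel":[0,-5.7,0],"delta_rot":[0,0,0],"gripper":1},{"travel":[0,-5.7,0],"delta_rot":[0,0,0],"gripper":1},{"travel":[0,-5.7,0],"delta_rot":[0,0,0],"gripper":1},{"travel":[0,-5.7,0],"delta_rot":[0,0,0],"gripper":1},{"travel":[0,-5.7,0],"delta_rot":[0,0,0],"gripper":1},{"travel":[0,-5.7,0],"delta_rot":[0,0,0],"gripper":1},{"travel":[0,-5.8,0],"delta_rot":[0,0,0],"gripper":1},{"travel":[-3,-5.4,0],"delta_rot":[0,0,0],"gripper":1},{"travel":[-3,-5.4,0],"delta_rot":[0,0,0],"gripper":1},{"travel":[-3,-5.4,0],"delta_rot":[0,0,0],"gripper":1}]' && python3 -m jog '[{"travel":[-3,-5.5,0],"delta_rot":[0,0,0],"gripper":1},{"travel":[0,0,6],"delta_rot":[0,0,0],"gripper":1},{"travel":[0,0,6],"delta_rot":[0,0,0],"gripper":1},{"travel":[0,0,6],"delta_rot":[0,0,0],"gripper":1},{"travel":[0,0,4],"delta_rot":[0,0,0],"gripper":1}]'
python3 - <<'E'
from h import *
s=r.state();print(s['eef_pos'],s['time_s'])
c=cap('side');im=c['image'][150:330,220:420];cv2.imwrite('pics/s1.png',cv2.resize(im,None,fx=3,fy=3,interpolation=2)[...,::-1])
E
```

```text
time_s: 2.35
eef_pos: [0.5641, -0.1619, 0.3513]
orientation: [0.0, 0.0, 1.0, 0.0]
force: [0.9, 1.0, 0.5]
grip_width: -0.0
finger_force: 0.0
time_s: 2.98
eef_pos: [0.5921, -0.2147, 0.1283]
orientation: [-0.001, 0.0, 1.0, 0.0]
force: [-0.1, -0.0, -0.2]
grip_width: 0.0
finger_force: 0.0
[ 0.59210759 -0.21468061  0.12826002] 2.975
```

View pics/s1.png

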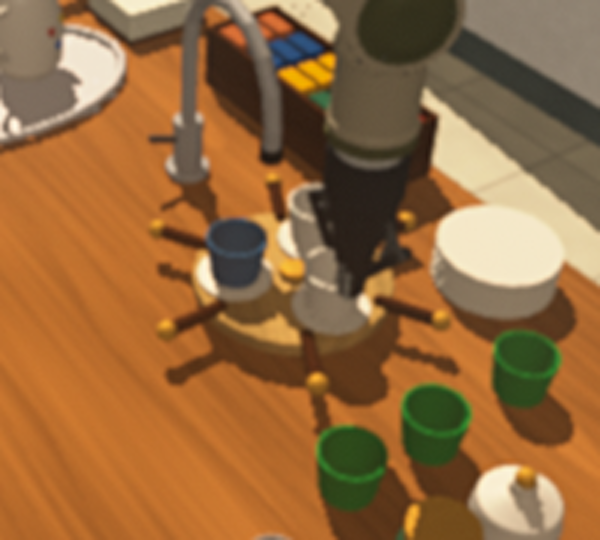

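The closed fingertip hangs above the gap between two handles, with its tip at about (350,290) in the crop. Balls are at (316,380) and (440,318), and the cups stand undisturbed.

```bash
python3 -m jog '[{"travel":[0,0,4],"delta_rot":[0,0,0],"gripper":1},{"travel":[0,0,4],"delta_rot":[0,0,0],"gripper":1},{"travel":[0,0,2.3],"delta_rot":[0,0,0],"gripper":1},{"travel":[0,0,0],"delta_rot":[0,0,0],"gripper":1},{"travel":[0,0,0],"delta_rot":[0,0,0],"gripper":1}]'
python3 - <<'E'
import numpy as np
a=np.radians(np.arange(254.3,176,-3.));p=14.02*np.c_[np.cos(a),np.sin(a)]
for i,d in enumerate(np.diff(p,axis=0)):print(i,np.degrees(a[i+1]).round(1),(-d[0]).round(2),d[1].round(2))
E
```

```text
time_s: 3.65
eef_pos: [0.5941, -0.2155, 0.0296]
orientation: [0.001, 0.001, 1.0, -0.0]
force: [0.2, 0.1, 0.1]
grip_width: -0.0002
finger_force: 0.0
0 251.3 0.7 0.22
1 248.3 0.69 0.25
2 245.3 0.67 0.29
3 242.3 0.66 0.32
4 239.3 0.64 0.36
5 236.3 0.62 0.39
6 233.3 0.6 0.42
7 230.3 0.58 0.45
8 227.3 0.55 0.48
9 224.3 0.53 0.51
10 221.3 0.5 0.54
11 218.3 0.47 0.56
12 215.3 0.44 0.59
13 212.3 0.41 0.61
14 209.3 0.38 0.63
15 206.3 0.34 0.65
16 203.3 0.31 0.67
17 200.3 0.27 0.68
18 197.3 0.24 0.69
19 194.3 0.2 0.71
20 191.3 0.16 0.72
21 188.3 0.12 0.72
22 185.3 0.09 0.73
23 182.3 0.05 0.73
24 179.3 0.01 0.73
25 176.3 -0.03 0.73
```

```bash
python3 -m jog '[{"travel":[0.7,0.22,0],"delta_rot":[0,0,0],"gripper":1},{"travel":[0.69,0.25,0],"delta_rot":[0,0,0],"gripper":1},{"travel":[0.67,0.29,0],"delta_rot":[0,0,0],"gripper":1},{"travel":[0.66,0.32,0],"delta_rot":[0,0,0],"gripper":1},{"travel":[0.64,0.36,0],"delta_rot":[0,0,0],"gripper":1},{"travel":[0.62,0.39,0],"delta_rot":[0,0,0],"gripper":1},{"travel":[0.6,0.42,0],"delta_rot":[0,0,0],"gripper":1},{"travel":[0.58,0.45,0],"delta_rot":[0,0,0],"gripper":1},{"travel":[0.55,0.48,0],"delta_rot":[0,0,0],"gripper":1}]' && python3 -m jog '[{"travel":[0.53,0.51,0],"delta_rot":[0,0,0],"gripper":1},{"travel":[0.5,0.54,0],"delta_rot":[0,0,0],"gripper":1},{"travel":[0.47,0.56,0],"delta_rot":[0,0,0],"gripper":1},{"travel":[0.44,0.59,0],"delta_rot":[0,0,0],"gripper":1},{"travel":[0.41,0.61,0],"delta_rot":[0,0,0],"gripper":1},{"travel":[0.38,0.63,0],"delta_rot":[0,0,0],"gripper":1},{"travel":[0.34,0.65,0],"delta_rot":[0,0,0],"gripper":1},{"travel":[0.31,0.67,0],"delta_rot":[0,0,0],"gripper":1},{"travel":[0.27,0.68,0],"delta_rot":[0,0,0],"gripper":1},{"travel":[0.12,0.35,0],"delta_rot":[0,0,0],"gripper":1}]'
cat > m.py <<'E'
from h import *
from scipy.optimize import least_squares
import sys
ax=np.array([.633,-.082]);t=sys.argv[1]
s=r.state();v=s['eef_pos'][:2]-ax;print('tcp',s['eef_pos'].round(4),np.hypot(*v).round(4),np.degrees(np.arctan2(v[1],v[0]))%360,s['time_s'])
for n in('top','side'):
    c=cap(n);P=cloud(c);ok=c['range_z']>0;d=np.hypot(P[...,0]-ax[0],P[...,1]-ax[1])
    m=ok&(d<.11)&(P[...,2]>.084)&(P[...,2]<.098)
    k,l,st,ce=cv2.connectedComponentsWithStats(m.astype('uint8'))
    for i in range(1,k):
        if st[i,4]<25:continue
        q=P[l==i][:,:2];x=least_squares(lambda x:np.hypot(*(q-x).T)-.033,q.mean(0),loss='soft_l1',f_scale=.002).x;w=x-ax
        print(n,'cup',ce[i].round(),st[i,4],x.round(4),np.hypot(*w).round(4),np.degrees(np.arctan2(w[1],w[0])).round(2))
    m=ok&(d<.195)&(d>.165)&(P[...,2]>.028)&(P[...,2]<.055)
    k,l,st,ce=cv2.connectedComponentsWithStats(m.astype('uint8'))
    for i in range(1,k):
        q=P[l==i].mean(0)[:2]-ax
        if st[i,4]>8:print(n,'ball',st[i,4],np.hypot(*q).round(3),np.degrees(np.arctan2(q[1],q[0])).round(2))
    im=c['image'][100:280,240:430] if n=='top' else c['image'][130:310,220:410]
    cv2.imwrite(f'pics/{n}{t}.png',cv2.resize(im,None,fx=3,fy=3,interpolation=2)[...,::-1])
E
python3 m.py a
```

```text
time_s: 4.78
eef_pos: [0.536, -0.183, 0.0283]
orientation: [0.0, 0.0, 1.0, -0.0]
force: [1.1, 0.1, 0.1]
grip_width: 0.0
finger_force: 0.5
time_s: 6.02
eef_pos: [0.4984, -0.1248, 0.0283]
orientation: [-0.0, 0.0, 1.0, 0.0]
force: [1.1, -0.6, -0.8]
grip_width: 0.0001
finger_force: 0.4
tcp [ 0.4984 -0.1248  0.0283] 0.1412 197.64868032297233 6.025
top cup [345. 161.] 122 [ 0.6941 -0.1056] 0.0655 -21.09
top cup [315. 188.] 101 [ 0.624  -0.0184] 0.0643 98.09
top cup [350. 194.] 63 [ 0.5812 -0.1238] 0.0665 -141.13
top ball 194 0.18 -24.81
top ball 26 0.171 9.22
top ball 26 0.171 -50.8
top ball 20 0.17 69.93
top ball 24 0.171 -110.02
top ball 26 0.17 129.29
top ball 26 0.17 -170.8
side cup [310. 220.] 38 [ 0.6205 -0.0165] 0.0667 100.81
side cup [337. 226.] 120 [ 0.6932 -0.1045] 0.0643 -20.53
side cup [313. 242.] 132 [ 0.5827 -0.1227] 0.0646 -141.01
side ball 15 0.169 8.02
side ball 162 0.179 -27.76
side ball 21 0.171 130.21
side ball 24 0.171 -52.27
side ball 34 0.172 -170.09
side ball 37 0.173 -111.45
```

```bash
python3 -m jog '[{"travel":[0.22,0.69,0],"delta_rot":[0,0,0],"gripper":1},{"travel":[0.19,0.71,0],"delta_rot":[0,0,0],"gripper":1},{"travel":[0.15,0.72,0],"delta_rot":[0,0,0],"gripper":1},{"travel":[0.1,0.72,0],"delta_rot":[0,0,0],"gripper":1},{"travel":[0.03,0.4,0],"delta_rot":[0,0,0],"gripper":1},{"travel":[0.01,0.2,0],"delta_rot":[0,0,0],"gripper":1},{"travel":[0,0,0],"delta_rot":[0,0,0],"gripper":1},{"travel":[0,0,0],"delta_rot":[0,0,0],"gripper":1}]'
cat >> m.py <<'E'
Ps=[]
for n in('top','side'):
    c=r.capture(n);Q=cloud(c)[c['range_z']>0];w=Q[:,:2]-ax;d=np.hypot(*w.T)
    q=Q[(d<.29)&(Q[:,2]>.155)&(Q[:,2]<.32)&(Q[:,1]>-.06)&(Q[:,0]>.6)&(Q[:,0]<.7)]
    def f(x):
        t,R,zc,rc=x;rad=(q[:,:2]-ax)@[np.cos(t),np.sin(t)];lat=(q[:,:2]-ax)@[-np.sin(t),np.cos(t)]
        return np.hypot(np.hypot(rad-rc,np.maximum(q[:,2]-zc,0))-R,lat)-.01
    s=least_squares(f,[1.45,.1,.19,.165],loss='soft_l1',f_scale=.003);print(n,'spout ang',np.degrees(s.x[0]).round(2),s.x[1:].round(4),np.median(abs(s.fun)).round(4))
E
python3 m.py b
```

```text
time_s: 7.12
eef_pos: [0.4915, -0.091, 0.0282]
orientation: [-0.0, 0.001, 1.0, 0.0]
force: [0.5, -0.1, -0.2]
grip_width: 0.0003
finger_force: 0.0
tcp [ 0.4915 -0.091   0.0282] 0.1418 183.65613675335345 7.125
top cup [350. 164.] 124 [ 0.6868 -0.1191] 0.0653 -34.56
top cup [314. 183.] 94 [ 0.6402 -0.018 ] 0.0644 83.58
top cup [338. 200.] 37 [ 0.5742 -0.1123] 0.0662 -152.74
top cup [353. 198.] 44 [ 0.5737 -0.1087] 0.0651 -155.79
top ball 199 0.18 -24.42
top ball 26 0.171 -5.05
top ball 26 0.171 54.92
top ball 28 0.171 -64.56
top ball 27 0.17 115.27
top ball 30 0.17 175.52
side cup [307. 218.] 114 [ 0.6379 -0.0172] 0.065 85.66
side cup [338. 229.] 119 [ 0.6856 -0.1181] 0.0638 -34.42
side cup [309. 240.] 128 [ 0.5745 -0.1094] 0.0646 -154.88
side ball 11 0.168 55.85
side ball 16 0.17 -5.75
side ball 167 0.179 -27.42
side ball 30 0.172 176.45
side ball 28 0.171 -65.75
side ball 37 0.172 -124.54
top spout ang 82.16 [0.0992 0.1906 0.1644] 0.0008
side spout ang 82.27 [0.1017 0.1878 0.1683] 0.0013
```

```bash
python3 -m jog '[{"travel":[0.02,0.2,0],"delta_rot":[0,0,0],"gripper":1},{"travel":[0.01,0.2,0],"delta_rot":[0,0,0],"gripper":1},{"travel":[0.01,0.2,0],"delta_rot":[0,0,0],"gripper":1},{"travel":[0,0.15,0],"delta_rot":[0,0,0],"gripper":1},{"travel":[0,0,0],"delta_rot":[0,0,0],"gripper":1},{"travel":[0,0,0],"delta_rot":[0,0,0],"gripper":1}]'
python3 m.py c
```

```text
time_s: 8.07
eef_pos: [0.4911, -0.0833, 0.0283]
orientation: [-0.0, 0.0, 1.0, 0.0]
force: [-0.6, -0.1, -0.4]
grip_width: 0.0002
finger_force: 0.0
tcp [ 0.4911 -0.0833  0.0283] 0.1419 180.5297853271906 8.075
top cup [351. 165.] 133 [ 0.6851 -0.1218] 0.0655 -37.35
top cup [315. 182.] 81 [ 0.6438 -0.0184] 0.0645 80.4
top cup [348. 197.] 67 [ 0.5719 -0.1063] 0.0658 -158.29
top ball 198 0.18 -24.76
top ball 27 0.171 -7.85
top ball 28 0.171 52.08
top ball 28 0.17 -67.58
top ball 26 0.17 112.04
top ball 18 0.17 171.22
side cup [308. 218.] 107 [ 0.6412 -0.0177] 0.0648 82.75
side cup [338. 230.] 120 [ 0.6837 -0.1213] 0.0642 -37.74
side cup [308. 240.] 124 [ 0.5726 -0.1059] 0.0649 -158.45
side ball 15 0.17 -8.53
side ball 169 0.18 -27.51
side ball 31 0.172 173.4
side ball 28 0.171 -68.67
side ball 37 0.172 -127.62
top spout ang 82.14 [0.0991 0.1906 0.1645] 0.0008
side spout ang 82.25 [0.1031 0.1865 0.1695] 0.0013
```

```bash
python3 -m jog '[{"travel":[0,-0.7,0],"delta_rot":[0,0,0],"gripper":1},{"travel":[0,-1.3,0],"delta_rot":[0,0,0],"gripper":1},{"travel":[0,0,0],"delta_rot":[0,0,0],"gripper":1},{"travel":[0,0,-3],"delta_rot":[0,0,0],"gripper":1},{"travel":[0,0,-5],"delta_rot":[0,0,0],"gripper":1},{"travel":[0,0,-5],"delta_rot":[0,0,0],"gripper":1},{"travel":[0,-4,-5],"delta_rot":[0,0,0],"gripper":1},{"travel":[0,-5,0],"delta_rot":[0,0,0],"gripper":1},{"travel":[0,-5,0],"delta_rot":[0,0,0],"gripper":1},{"travel":[0,0,0],"delta_rot":[0,0,0],"gripper":1}]'
python3 m.py d
```

```text
time_s: 9.52
eef_pos: [0.4902, -0.2468, 0.2074]
orientation: [0.0, 0.004, 1.0, -0.001]
force: [-0.3, 0.5, 0.2]
grip_width: 0.0001
finger_force: 0.0
tcp [ 0.4902 -0.2468  0.2074] 0.218 229.0946502081551 9.525
top cup [351. 165.] 130 [ 0.6848 -0.1219] 0.0654 -37.56
top cup [314. 182.] 86 [ 0.6435 -0.0184] 0.0645 80.59
top cup [346. 203.] 121 [ 0.5738 -0.1066] 0.0641 -157.42
top ball 198 0.179 -24.72
top ball 27 0.17 -7.92
top ball 27 0.171 52.0
top ball 27 0.171 -67.54
top ball 25 0.17 112.16
top ball 29 0.171 -127.45
top ball 26 0.17 172.47
side cup [301. 219.] 27 [ 0.6419 -0.0187] 0.0639 81.97
side cup [341. 230.] 92 [ 0.6829 -0.1202] 0.0628 -37.47
side cup [304. 240.] 83 [ 0.5745 -0.108 ] 0.064 -156.06
side ball 15 0.171 113.63
side ball 17 0.17 -8.62
side ball 165 0.18 -27.59
side ball 31 0.172 173.28
side ball 26 0.172 -68.7
side ball 34 0.172 -127.59
top spout ang 82.13 [0.0991 0.1908 0.1643] 0.0008
side spout ang 82.54 [0.1008 0.1882 0.1655] 0.0009
```

View pics/sided.png

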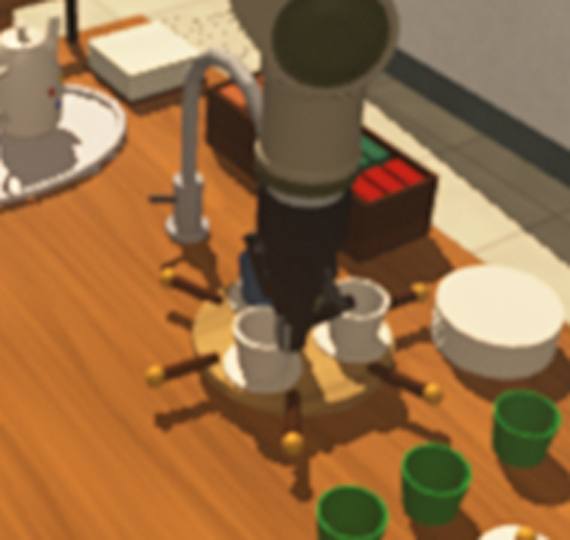

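View pics/topd.png

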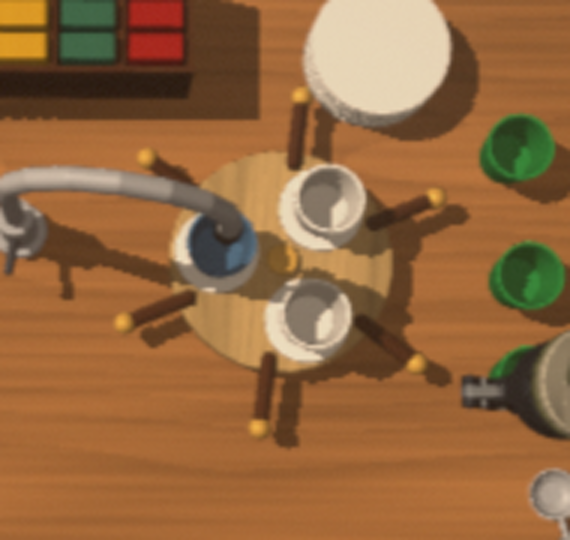

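The top crop shows the blue cup at (222,247) with the spout's mouth above it at (230,228), the offset coming from perspective. Measured angles agree to within about 0.3°: blue cup about 82.3°, spout about 82.2°. All three cups stand on their saucers and the gripper is clear.

```bash
python3 -c "
from station import r
print(r.close_job())"
```

```text
the job is handed in; nothing more can be done
None
```

The blue cup is centred under the spout, within about 0.3° of turntable rotation by camera measurement; all three cups stand on their saucers, the finger is withdrawn and the job is handed in.

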